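Dead-weight check of a palm button

TASK

Check that the large domed palm button goes down under its dead load: take the largest of the three steel test weights and set it gently, upright and centred, on top of the dome so that it balances there by itself and holds the button fully pressed. Lower it until it rests on the dome before letting go; do not drop it.

Things in the scene. Friction and masses are not known exactly. Their poses are not given: they have to be found in the camera images.
- weight_large_center (a point): Centre (half-way up, on the axis) of the largest test weight: a plain bright-steel upright cylinder, 46 mm diameter, 44 mm high, about 0.57 kg, flat underneath, loose on the table; z is its axis. Two smaller steel cylinders (34 mm diameter x 34 high, and 26 x 28) stand near in any order, over 40 mm clear of it; too light, not used.
- dome_top (a point): Highest point (centre) of the palm button: a round green cap 68 mm across, its top a shallow dome (radius 75 mm, edge 8 mm lower than the centre), 90 mm above the table when released. It stands alone mid-lid on a fixed off-white box, 120 x 130 x 60 mm high. A like box beside it with two small flat buttons is not used. This point moves with the button; z is up.
- palm_button (a joint): Downward travel of the palm button in m: 0 released, 0.006 fully pressed. A spring pushes it up with about 1.5 N at the start and 3.3 N fully pressed, so the largest weight alone holds it right down; the smaller ones do not.
Not all that is in view belongs to the job. What is shaped like the part that bears dome_top but red is not meant. Leave any red look-alike of the part that bears weight_large_center alone.

How it is judged:
By the outcome, as a careful person would: the job done as asked, in the order asked, and still so for the second after the job is handed in, with the robot touching nothing.
It also fails if it takes over 42 s, if anything falls off the work surface, if the arm or the gripper's body presses on something with over 40 N, if the wrist force passes 120 N, or if a joint passes its speed limit or range.

ROBOT

A 6-joint arm with a two-finger parallel gripper is mounted at the origin on the work surface. World frame = base frame: x ahead of the robot, y to its left, z up, the work surface at z = 0. Lengths are in m, angles in degrees, forces in N, time in s.
With the tool pointing down it reaches from about 0.25 to 0.725 m from the base axis. Payload 9.7 kg.
Tool frame: the origin (TCP) lies midway between the tips of the shut fingers; the grasp point (between the pads) lies 19 mm behind it (bot.hold_point_z is the distance from the TCP to the grasp point, in m); z points along the fingers, y is the line along which they close (so a half turn about z gives the same grasp; the last joint's range is limited). The gripper opens to 85 mm and grips with 20 to 120 N. Pads are 22 mm wide; open, the fingers measure 114 mm over their backs; the gripper's body (76 mm by 85 mm) begins 54 mm behind the grasp point. The pads swing forward as they close: fully open they stand 13 mm farther back than shut.
Start: joints at [0, 4.979, 10.078, 95.1, 0, 90], TCP at [0.55, -0, 0.231] pointing down, gripper open.
Joint ranges: [-179.16, 179.16], [-48.56, 103.87], [-65.8, 70.77], [-126.05, 130.52], [-82.76, 87.17], [-180, 180]. Speed limits (degrees/s): [127.2, 127.2, 147.25, 180, 180, 180].

INTERFACE

Orientations are given as [roll, pitch, yaw] about the fixed x, y, z axes, in that order (R = Rz(yaw) Ry(pitch) Rx(roll)).
In Python, from workcell import bot gives the robot as it stands.
- The arm moves only by the tool play_rows, never from a script. Its argument "steps" is a list that holds one entry, the list of rows, each a list of 4 numbers: the shift along the tool's x, y, z in m, then the turn about the tool's z in rad. In form: [[[tx, ty, tz, yaw], ...]]. A call has exactly 5 rows; each row shifts and turns the commanded pose from where the row before left it, along the tool's axes as they then stand; what a row does not reach is not made up. A row lasts 1/12 s, in which the tool goes at most 41.7 mm and 7.16 degrees, less where a joint would pass 70% of its speed; a pose out of reach is approached as far as the arm can. A call is refused whole if a number of a shift passes 0.0417 or a number of a turn 0.125, either way. A call with a gripper value outside its range is refused whole. "gripper" is the finger opening in m, from 0 to 0.0854, set as the call begins (left out, the last holds). The fingers move at their own pace and stop on an object; "squeeze" is the grip in N (left out, the last holds). Time passes only in rows, so rows that do not move let the fingers close, or fill a call up. It gives the time, the measured TCP pose, the force, the opening and the grip force at its end, in the units of the state.
- bot.get_obs(): the state, without advancing time (a new reading comes with each control period).
- bot.camera(name): name is "scene" or "side" or "wrist"; returns a dict with "img" (400x640x3 uint8, blue, green, red), "vfov" (degrees; the focal length in pixels is half the picture's height over the tangent of half this angle, whatever the lens; pixels are square), "cx", "cy" (the principal point, pixels), "xyz" and "attitude" of the camera in the world. Camera axes: x right, y down, z forward; pixel columns grow to the right and rows downward; lengths in m; the calibration is good to about 2 mm. A picture is of the moment at which its call begins. There is no depth.
- bot.job_done(): hands the job in; it is judged then, once.
The state is a dict: "time": time; "q": joint angles; "qd": joint speeds; "joint_efforts": joint torques, N m; "ee_pos": TCP position; "tcp_rot": TCP orientation; "wrist_force": force on the tool from outside, world axes, zero at the start; "torque": the same for the moment, N m; "opening": finger opening in m; "grasp_force": force on a finger pad.
Only numpy, scipy, OpenCV 4.12 (cv2) and the standard library are available. Lean on these libraries where they do the work, as an engineer would, in place of code of your own. Each camera call takes 0.05 s, during which the arm holds its last target. There are 200 camera calls.

## Working session

There is one attempt and no reset: what is moved stays moved. The work goes in short steps, Python scripts to look and compute and a tool call to move; the robot and the scene stay as the last step left them, time stands still between calls to the robot, and variables do not carry over. Pictures are saved under pics/ and viewed, at most 10 in all, crops included, and the job is handed in when it is done.

Besides the shell and the picture viewer there is one more tool, called after ">>>" as name(argument=value, ...) on one line, values as JSON. play_rows: Moves the arm, as the interface text tells. Its arguments: {"type":"object","properties":{"steps":{"type":"array","items":{"type":"array","items":{"type":"array","items":{"type":"number"}}}},"gripper":{"type":"number"},"squeeze":{"type":"number"}},"required":["steps"]}

```bash
mkdir -p pics
cat > h.py <<'E'
import numpy as np, cv2
from scipy.spatial.transform import Rotation as R
from workcell import bot
def K(c): return c["img"].shape[0]/2/np.tan(np.radians(c["vfov"]/2))
def Rc(c):
    return R.from_euler('xyz',c["attitude"],degrees=True).as_matrix() if np.size(c["attitude"])==3 else np.array(c["attitude"]).reshape(3,3)
def ray(c,u,v): return Rc(c)@np.array([(u-c["cx"])/K(c),(v-c["cy"])/K(c),1.])
def onz(c,u,v,z):
    d=ray(c,u,v); p=np.array(c["xyz"]); return p+d*(z-p[2])/d[2]
def proj(c,P):
    q=Rc(c).T@(np.array(P)-c["xyz"]); return K(c)*q[:2]/q[2]+[c["cx"],c["cy"]]
E
python3 - <<'E'
from h import *
for n in("scene","side"):
    c=bot.camera(n); cv2.imwrite(f"pics/{n}0.png",c["img"]); print(n,{k:v for k,v in c.items() if k!="img"})
o=bot.get_obs();print(o["time"],o["ee_pos"],o["tcp_rot"],o["opening"])
E
```

```text
scene {'vfov': 47.034914344424664, 'cx': 325.9079077889547, 'cy': 198.11059423425303, 'xyz': array([0.93117584, 0.53526115, 0.83736376]), 'attitude': array([-137.18275752,    0.80141831,  142.20730164])}
side {'vfov': 42.48416759866804, 'cx': 310.048998063283, 'cy': 195.18796554962427, 'xyz': array([0.24435079, 0.80038212, 0.6355283 ]), 'attitude': array([-123.19892661,   -1.41967311, -159.42384272])}
0.1 [ 5.49805309e-01 -1.81465503e-05  2.30646103e-01] [-1.79931781e+02  7.79067514e-04  9.00004722e+01] 0.08518358704653234
```

View pics/scene0.png

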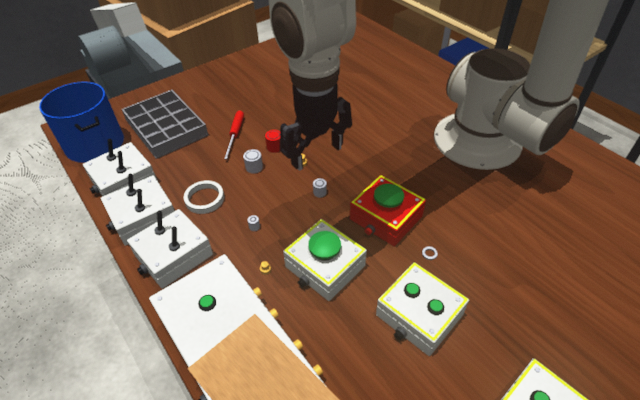

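View pics/side0.png

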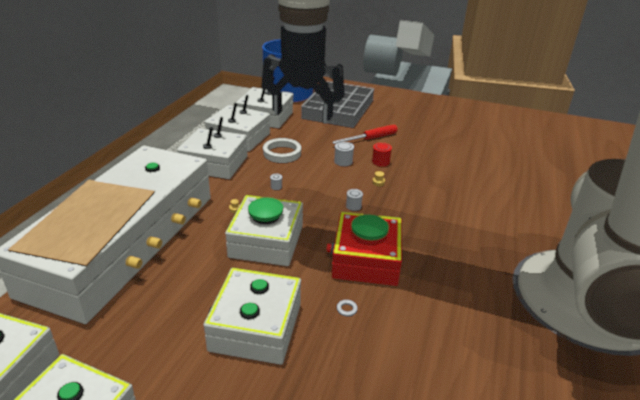

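Scene picture:
- **Steel cylinders:** at (253,160), (320,187) and (253,222). The one at (253,160), side view (344,153), looks largest. The red one at (274,141) is a look-alike.
- **Domes:** the green dome on the off-white box is at (325,243), side view (266,209). The one on the red box at (388,195) is not meant.

Next I measure sizes and confirm with a crop.

```bash
cat > m.py <<'E'
from h import *
def blob(img,uv,kind,r=32):
    h=cv2.cvtColor(img,cv2.COLOR_BGR2HSV)
    m=cv2.inRange(h,(45,90,30),(80,255,255)) if kind=="g" else cv2.inRange(h,(0,0,60),(179,70,255))
    w=np.zeros_like(m); cv2.circle(w,uv,r,255,-1); m&=w
    n,l,s,ce=cv2.connectedComponentsWithStats(m)
    i=1+np.argmax(s[1:,4]); return s[i],ce[i],(l==i)
E
python3 - <<'E'
from m import *
S={"scene":{"A":(253,160),"B":(320,187),"C":(253,222),"D":(325,243)},"side":{"A":(344,153),"B":(355,200),"C":(276,181),"D":(266,209)}}
cr=[]; rays={}
for n in S:
    c=bot.camera(n); im=c["img"].copy()
    for k,uv in S[n].items():
        s,ce,l=blob(c["img"],uv,"g" if k=="D" else "s",26 if k=="D" else 17)
        im[cv2.morphologyEx(l.astype(np.uint8),cv2.MORPH_GRADIENT,np.ones((2,2)))>0]=(255,0,255)
        z={"A":.022,"B":.017,"C":.014,"D":.084}[k]
        P=onz(c,*ce,z); d=np.linalg.norm(P-c["xyz"])
        print(n,k,s[:5],ce.round(1),P.round(4),"width mm",round(1000*s[2]*d/K(c),1))
        rays.setdefault(k,[]).append((np.array(c["xyz"]),ray(c,*ce)))
    x,y=(225,110) if n=="scene" else (220,120)
    cr.append(cv2.resize(im[y:y+170,x:x+190],None,fx=2.1,fy=2.1,interpolation=cv2.INTER_CUBIC))
for k,((p,a),(q,b)) in rays.items():
    t=np.linalg.lstsq(np.c_[a,-b],q-p,rcond=None)[0]; print(k,((p+a*t[0]+q+b*t[1])/2).round(4),"gap",np.linalg.norm(p+a*t[0]-q-b*t[1]).round(4))
cv2.imwrite("pics/crop1.png",np.hstack(cr))
E
```

```text
scene A [243 149  20  24 380] [252.8 160.5] [ 0.5449 -0.2948  0.022 ] width mm 53.4
scene B [313 178  14  20 236] [319.4 187.1] [ 0.4641 -0.1122  0.017 ] width mm 34.9
scene C [247 215  13  16 164] [253.3 222.4] [ 0.6528 -0.1193  0.014 ] width mm 30.8
scene D [309 231  32  29 730] [324.3 244.5] [0.5934 0.0773 0.084 ] width mm 65.7
side A [333 137  22  29 488] [343.4 151.5] [ 0.5527 -0.303   0.022 ] width mm 55.6
side B [346 189  17  22 323] [354.  199.4] [ 0.4682 -0.1117  0.017 ] width mm 37.2
side C [270 173  13  17 178] [276. 181.] [ 0.6571 -0.1201  0.014 ] width mm 29.9
side D [248 197  35  26 685] [265.3 209.2] [0.5883 0.0836 0.084 ] width mm 65.8
A [ 0.5485 -0.2869  0.0304] gap 0.001
B [ 0.4668 -0.1084  0.0203] gap 0.002
C [ 0.6545 -0.1155  0.0178] gap 0.0014
D [0.5917 0.075  0.0785] gap 0.002
```

View pics/crop1.png

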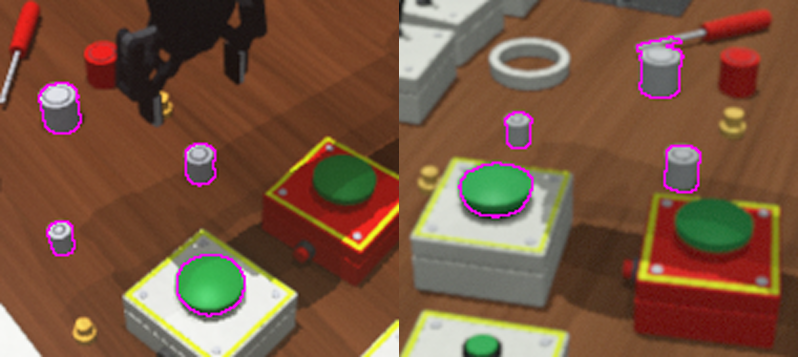

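The crop confirms A as the largest: about 51 mm wide by ray scale, against 35 and 30 for the others, bright steel and not red. In the side view its mask also picked up the screwdriver shaft, so I take it from the scene view, near (0.546,-0.296). The target dome is the one on the off-white box, near (0.592,0.077). I'll move towards A for a close look.

>>> play_rows(steps=[[[-0.025, 0, 0, 0], [-0.04, 0, 0, 0], [-0.04, 0, 0, 0], [-0.04, 0, 0, 0], [-0.04, 0, 0, 0]]])

```text
time: 0.62
ee_pos: [0.5497, -0.1866, 0.2312]
tcp_rot: [180.0, -0.0, 90.0]
wrist_force: [0.3, -0.5, 0.0]
opening: 0.0855
grasp_force: 0.0
```

>>> play_rows(steps=[[[-0.03, 0, 0, 0], [-0.015, 0, 0, 0], [0, 0, 0, 0], [0, 0, 0, 0], [0, 0, 0, 0]]])

```text
time: 1.03
ee_pos: [0.5501, -0.229, 0.2313]
tcp_rot: [-180.0, -0.0, 90.0]
wrist_force: [-0.4, 1.3, 0.1]
opening: 0.0855
grasp_force: 0.0
```

Run:
```python
from m import *
c=bot.camera("wrist"); cv2.imwrite("pics/w1.png",c["img"]); print({k:v for k,v in c.items() if k!="img"})
print(proj(c,(.546,-.296,.044)))
o=bot.get_obs();print(o["time"],o["ee_pos"],o["tcp_rot"],o["wrist_force"])
```

```text
{'vfov': 64.36491191694563, 'cx': 321.34952448189335, 'cy': 198.56125354611066, 'xyz': array([ 0.55004158, -0.14731526,  0.37312293]), 'attitude': array([1.61369058e+02, 5.28860888e-02, 4.54124937e-02])}
[317.93986388 230.17046087]
1.0833 [ 0.5501618  -0.22871675  0.23138977] [ 1.79998759e+02 -1.82710603e-02  9.00701348e+01] [0.38815633 1.04556233 0.08641935]
```

View pics/w1.png

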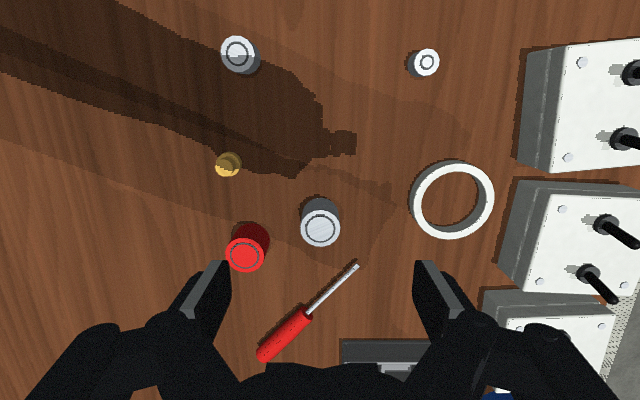

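The wrist view shows A's top at (320,229), the red look-alike at (244,255) and the screwdriver tip at (357,265). Fingers closing along world x should stay clear if they are partly closed. I'll measure A's top exactly.

Run:
```python
from m import *
c=bot.camera("wrist"); g=cv2.cvtColor(c["img"],cv2.COLOR_BGR2HSV)
m=cv2.inRange(g,(0,0,150),(179,70,255))
w=np.zeros_like(m); cv2.circle(w,(320,229),26,255,-1); m&=w
m=cv2.morphologyEx(m,cv2.MORPH_CLOSE,np.ones((7,7),np.uint8))
co=max(cv2.findContours(m,0,1)[0],key=cv2.contourArea); e=cv2.fitEllipse(co); print(e)
P=onz(c,*e[0],.044); print(P, "diam mm", e[1][0]/K(c)*np.linalg.norm(P-c["xyz"])*1e3,e[1][1]/K(c)*np.linalg.norm(P-c["xyz"])*1e3)
print("red",onz(c,244,255,.044),"tip",onz(c,357,265,.005))
```

```text
((319.6223449707031, 228.04632568359375), (35.682308197021484, 38.913944244384766), 88.52911376953125)
[ 0.54807955 -0.29320062  0.044     ] diam mm 40.448667254616154 44.111977667330194
red [ 0.46010071 -0.32751734  0.044     ] tip [ 0.5970064  -0.36339343  0.005     ]
```

Centre is (0.548,-0.2935), and the red one is 94 mm away. I'll go above it and take a close check.

>>> play_rows(steps=[[[-0.02, -0.002, 0.01, 0], [-0.025, 0, 0.03, 0], [-0.02, 0, 0.035, 0], [0, 0, 0.03, 0], [0, 0, 0.02, 0]]], gripper=0.072)

```text
time: 1.55
ee_pos: [0.5471, -0.2943, 0.1029]
tcp_rot: [-179.8, -0.1, 90.0]
wrist_force: [-0.5, 1.1, -0.2]
opening: 0.0722
grasp_force: 0.0
```

>>> play_rows(steps=[[[0, 0, 0, 0], [0, 0, 0, 0], [0, 0, 0, 0], [0, 0, 0, 0], [0, 0, 0, 0]]])

```text
time: 1.97
ee_pos: [0.549, -0.295, 0.1084]
tcp_rot: [179.8, 0.1, 90.0]
wrist_force: [-0.4, 0.3, -0.3]
opening: 0.0718
grasp_force: 0.0
```

Run:
```python
from m import *
c=bot.camera("wrist"); cv2.imwrite("pics/w2.png",c["img"])
o=bot.get_obs();print(o["time"],o["ee_pos"],o["tcp_rot"],o["opening"])
print(proj(c,(.548,-.2935,.044)))
g=cv2.cvtColor(c["img"],cv2.COLOR_BGR2HSV)
m=cv2.inRange(g,(0,0,150),(179,70,255))
u=proj(c,(.548,-.2935,.044)).astype(int)
w=np.zeros_like(m); cv2.circle(w,tuple(int(x) for x in u),45,255,-1); m&=w
m=cv2.morphologyEx(m,cv2.MORPH_CLOSE,np.ones((7,7),np.uint8))
co=max(cv2.findContours(m,0,1)[0],key=cv2.contourArea); e=cv2.fitEllipse(co); print(e,onz(c,*e[0],.044))
```

```text
2.0167 [ 0.54875717 -0.2950364   0.1079904 ] [1.79874739e+02 6.70458030e-02 9.00268704e+01] 0.07227492495643167
[319.96408086 212.88308505]
((320.6727294921875, 206.78045654296875), (61.72248077392578, 74.34107208251953), 2.5743110179901123) [ 0.54849211 -0.28897847  0.044     ]
```

View pics/w2.png

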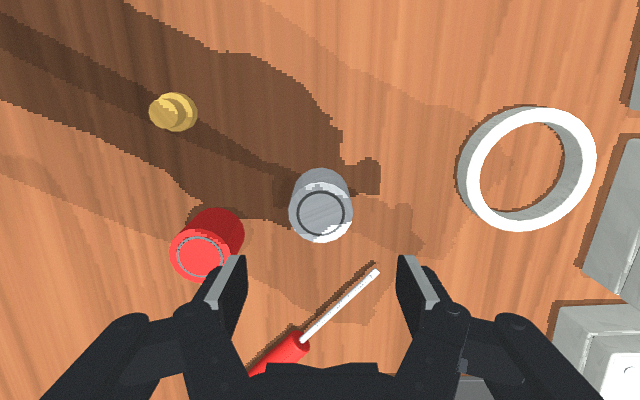

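The wrist view shows the rim-to-rim top ellipse centred at about (321,213), on the predicted (320,213), so the position is confirmed. The fingers at about (225,285) and (415,285) straddle it clear of the red one. Now I descend, then grip.

>>> play_rows(steps=[[[0.001, -0.0005, 0.02, 0], [0, 0, 0.025, 0], [0, 0, 0.025, 0], [0, 0, 0.015, 0], [0, 0, 0.01, 0]]])

```text
time: 2.43
ee_pos: [0.547, -0.2937, 0.0098]
tcp_rot: [-179.9, -0.0, 90.0]
wrist_force: [-0.2, -0.7, 0.4]
opening: 0.0721
grasp_force: 0.0
```

>>> play_rows(steps=[[[0, 0, 0, 0], [0, 0, 0, 0], [0, 0, 0, 0], [0, 0, 0, 0], [0, 0, 0, 0]]])

```text
time: 2.85
ee_pos: [0.5482, -0.2944, 0.0126]
tcp_rot: [179.9, 0.1, 90.0]
wrist_force: [0.5, -0.5, 0.1]
opening: 0.0719
grasp_force: 0.0
```

>>> play_rows(steps=[[[0, 0, 0, 0], [0, 0, 0, 0], [0, 0, 0, 0], [0, 0, 0, 0], [0, 0, 0, 0]]], gripper=0.04, squeeze=45)

```text
time: 3.27
ee_pos: [0.548, -0.2942, 0.012]
tcp_rot: [179.9, 0.0, 90.0]
wrist_force: [1.1, 0.6, 5.4]
opening: 0.0449
grasp_force: 46.6
```

>>> play_rows(steps=[[[0, 0, 0, 0], [0, 0, 0, 0], [0, 0, 0, 0], [0, 0, 0, 0], [0, 0, 0, 0]]])

```text
time: 3.68
ee_pos: [0.548, -0.2942, 0.012]
tcp_rot: [179.9, 0.0, 90.0]
wrist_force: [1.3, -1.0, 5.5]
opening: 0.0451
grasp_force: 46.6
```

>>> play_rows(steps=[[[0, 0, -0.01, 0], [0, 0, -0.02, 0], [0, 0, -0.035, 0], [0, 0, -0.04, 0], [0, 0, -0.04, 0]]])

```text
time: 4.1
ee_pos: [0.5461, -0.2934, 0.1563]
tcp_rot: [-179.8, -0.1, 90.0]
wrist_force: [2.4, -1.2, -5.7]
opening: 0.0446
grasp_force: 47.7
```

>>> play_rows(steps=[[[0.01, 0, -0.035, 0], [0.02, 0.004, -0.02, 0], [0.03, 0.01, 0, 0], [0.03, 0.01, 0, 0], [0.03, 0.01, 0, 0]]])

```text
time: 4.52
ee_pos: [0.5811, -0.1729, 0.2109]
tcp_rot: [-179.9, -0.0, 89.9]
wrist_force: [1.1, -0.2, -7.0]
opening: 0.045
grasp_force: 48.2
```

>>> play_rows(steps=[[[0.03, 0.01, 0, 0], [0.03, 0, 0, 0], [0.03, 0, 0, 0], [0.03, 0, 0, 0], [0.02, 0, 0, 0]]])

```text
time: 4.93
ee_pos: [0.5905, -0.0315, 0.2103]
tcp_rot: [-179.8, -0.0, 90.1]
wrist_force: [-0.6, -0.7, -6.8]
opening: 0.0446
grasp_force: 48.1
```

>>> play_rows(steps=[[[0.015, 0, 0, 0], [0.01, 0, 0, 0], [0.005, 0, 0, 0], [0, 0, 0, 0], [0, 0, 0, 0]]])

```text
time: 5.35
ee_pos: [0.5914, -0.0046, 0.211]
tcp_rot: [-180.0, 0.0, 90.0]
wrist_force: [0.7, -0.8, -5.7]
opening: 0.0446
grasp_force: 48.1
```

>>> play_rows(steps=[[[0, 0, 0, 0], [0, 0, 0, 0], [0, 0, 0, 0], [0, 0, 0, 0], [0, 0, 0, 0]]])

```text
time: 5.77
ee_pos: [0.5915, -0.0043, 0.2113]
tcp_rot: [180.0, 0.0, 90.0]
wrist_force: [0.4, -0.1, -5.9]
opening: 0.0447
grasp_force: 48.1
```

Run:
```python
from m import *
c=bot.camera("wrist"); cv2.imwrite("pics/w3.png",c["img"])
o=bot.get_obs();print(o["time"],o["ee_pos"],o["tcp_rot"],o["opening"],o["grasp_force"],o["wrist_force"])
u=tuple(int(x) for x in proj(c,(.592,.077,.085))); print(u)
s,ce,l=blob(c["img"],u,"g",90)
co=max(cv2.findContours(l.astype(np.uint8),0,1)[0],key=cv2.contourArea); e=cv2.fitEllipse(co); print(s,e)
P=onz(c,*e[0],.082); d=np.linalg.norm(P-c["xyz"]); print(P,np.array(e[1])/K(c)*d)
```

```text
5.8167 [ 0.59150341 -0.00426645  0.21127869] [-1.79999254e+02  7.93475762e-04  8.99785674e+01] 0.044751136106555824 48.08580279350281 [-0.26822522  0.16803543 -6.94110387]
(322, 91)
[ 282   53   82   87 5586] ((322.5892028808594, 95.93943786621094), (81.22705078125, 85.70218658447266), 179.013427734375)
[0.5923294 0.073789  0.082    ] [0.06930401 0.07312226]
```

View pics/w3.png

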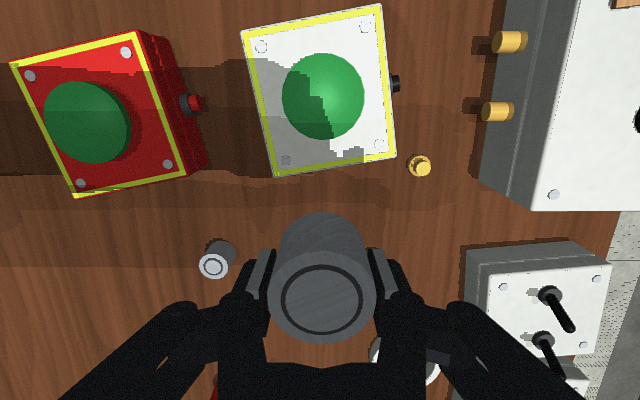

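The wrist view shows the weight held straight, with its top ring at (322,299), and the green dome on the off-white box at (322,96). I'll get the offset from the weight to the dome in this one view by casting both rims onto their planes.

Run:
```python
from m import *
from scipy.optimize import least_squares
c=bot.camera("wrist")
def circ(pts,z):
    Q=np.array([onz(c,u,v,z)[:2] for u,v in pts]); m=Q.mean(0)
    r=least_squares(lambda p:np.hypot(*(Q-p[:2]).T)-p[2],[*m,.03],loss="soft_l1",f_scale=.0005); return r.x,np.sqrt(np.mean(r.fun**2))
s,ce,l=blob(c["img"],(322,96),"g",90)
co=max(cv2.findContours(l.astype(np.uint8),0,1)[0],key=cv2.contourArea)[:,0]
print("dome",circ(co,.082))
g=cv2.cvtColor(c["img"],cv2.COLOR_BGR2GRAY).astype(int)
pts=[]
for a in np.radians(np.arange(0,360,6)):   # dark ring on the top: darkest point along each radius
    rr=np.arange(30,50,.5); uv=np.c_[322+rr*np.cos(a),299+rr*np.sin(a)]
    pts.append(uv[np.argmin(cv2.GaussianBlur(g.astype(np.float32),(3,3),0)[uv[:,1].round().astype(int),uv[:,0].round().astype(int)])])
print("ring",circ(pts,bot.get_obs()["ee_pos"][2]-.012+.044))
print(bot.get_obs()["ee_pos"],bot.get_obs()["time"])
```

```text
dome (array([0.59232148, 0.07242691, 0.03308835]), np.float64(0.00025380064341518885))
ring (array([ 0.59138335, -0.00398037,  0.01590128]), np.float64(0.000241607167841368))
[ 0.5914696  -0.00417335  0.21128303] 5.8667
```

>>> play_rows(steps=[[[0.01, 0.001, 0, 0], [0.02, 0, 0, 0], [0.02, 0, 0.01, 0], [0.016, 0, 0.015, 0], [0.01, 0, 0.015, 0]]])

```text
time: 6.28
ee_pos: [0.5927, 0.0742, 0.1712]
tcp_rot: [179.9, -0.0, 90.1]
wrist_force: [0.2, -0.3, -7.4]
opening: 0.0447
grasp_force: 48.3
```

>>> play_rows(steps=[[[0, 0, 0.02, 0], [0, 0, 0.015, 0], [0, 0, 0.01, 0], [0, 0, 0.005, 0], [0, 0, 0, 0]]])

```text
time: 6.7
ee_pos: [0.592, 0.0721, 0.1203]
tcp_rot: [-179.9, 0.0, 90.0]
wrist_force: [0.2, -0.0, -7.0]
opening: 0.0448
grasp_force: 48.2
```

>>> play_rows(steps=[[[0, 0, 0, 0], [0, 0, 0, 0], [0, 0, 0, 0], [0, 0, 0, 0], [0, 0, 0, 0]]])

```text
time: 7.12
ee_pos: [0.5928, 0.072, 0.1219]
tcp_rot: [179.9, -0.0, 90.0]
wrist_force: [1.0, -0.6, -5.8]
opening: 0.0446
grasp_force: 48.2
```

Run:
```python
from m import *
o=bot.get_obs();print(o["time"],o["ee_pos"],o["tcp_rot"],o["wrist_force"])
cr=[]
for n in("scene","side"):
    c=bot.camera(n); x,y=(proj(c,(.592,.072,.1))).astype(int)
    print(n,x-40,y-50)
    cr.append(cv2.resize(c["img"][y-50:y+40,x-40:x+40],None,fx=5,fy=5,interpolation=cv2.INTER_CUBIC))
cv2.imwrite("pics/h1.png",np.hstack(cr))
```

```text
7.1167 [0.59275764 0.07195353 0.12186894] [ 1.79949937e+02 -5.63462842e-03  8.99932803e+01] [ 1.0087971  -0.61236958 -5.80648774]
scene 283 187
side 225 148
```

View pics/h1.png

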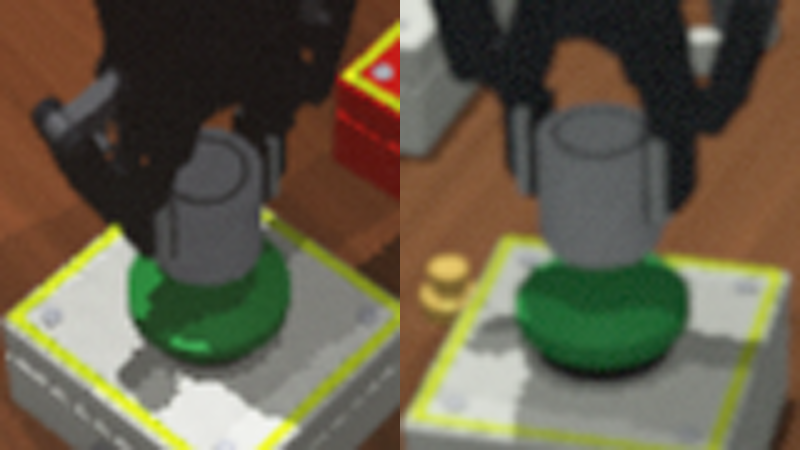

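The crop shows the weight centred over the dome in both views: scene 210 against 209, side 601 against 602 crop pixels, which is within 0.5 mm. I lower it gently.

>>> play_rows(steps=[[[0, -0.0003, 0.006, 0], [0, 0, 0.005, 0], [0, 0, 0.004, 0], [0, 0, 0.002, 0], [0, 0, 0.001, 0]]])

```text
time: 7.63
ee_pos: [0.5918, 0.072, 0.1024]
tcp_rot: [-179.9, 0.0, 90.0]
wrist_force: [0.9, -0.2, -6.4]
opening: 0.045
grasp_force: 48.2
```

>>> play_rows(steps=[[[0, 0, 0.001, 0], [0, 0, 0.001, 0], [0, 0, 0.001, 0], [0, 0, 0.001, 0], [0, 0, 0, 0]]])

```text
time: 8.05
ee_pos: [0.5922, 0.072, 0.0994]
tcp_rot: [180.0, -0.0, 90.0]
wrist_force: [-0.3, -0.0, -3.9]
opening: 0.0449
grasp_force: 48.2
```

>>> play_rows(steps=[[[0, 0, 0.001, 0], [0, 0, 0.001, 0], [0, 0, 0, 0], [0, 0, 0, 0], [0, 0, 0, 0]]])

```text
time: 8.47
ee_pos: [0.5923, 0.072, 0.0974]
tcp_rot: [180.0, -0.0, 90.0]
wrist_force: [-1.4, 0.3, -2.9]
opening: 0.045
grasp_force: 48.2
```

>>> play_rows(steps=[[[0, 0, 0.0005, 0], [0, 0, 0.0005, 0], [0, 0, 0, 0], [0, 0, 0, 0], [0, 0, 0, 0]]])

```text
time: 8.88
ee_pos: [0.5923, 0.072, 0.0963]
tcp_rot: [180.0, -0.0, 90.0]
wrist_force: [0.1, -0.1, -3.0]
opening: 0.045
grasp_force: 48.2
```

>>> play_rows(steps=[[[0, 0, 0.0005, 0], [0, 0, 0, 0], [0, 0, 0, 0], [0, 0, 0, 0], [0, 0, 0, 0]]])

```text
time: 9.3
ee_pos: [0.5922, 0.072, 0.0959]
tcp_rot: [180.0, -0.0, 90.0]
wrist_force: [0.2, 0.4, -3.3]
opening: 0.0448
grasp_force: 48.4
```

>>> play_rows(steps=[[[0, 0, 0.0005, 0], [0, 0, 0, 0], [0, 0, 0, 0], [0, 0, 0, 0], [0, 0, 0, 0]]])

```text
time: 9.72
ee_pos: [0.5923, 0.072, 0.0957]
tcp_rot: [180.0, -0.0, 90.0]
wrist_force: [-2.2, -0.6, 3.9]
opening: 0.045
grasp_force: 48.8
```

>>> play_rows(steps=[[[0, 0, 0.0005, 0], [0, 0, 0, 0], [0, 0, 0, 0], [0, 0, 0, 0], [0, 0, 0, 0]]])

```text
time: 10.13
ee_pos: [0.5923, 0.072, 0.0956]
tcp_rot: [180.0, -0.0, 90.0]
wrist_force: [-3.3, 0.2, 6.7]
opening: 0.0446
grasp_force: 49.5
```

It has bottomed out at the stop. I relax slightly, ease the grip, then open gently.

>>> play_rows(steps=[[[0, 0, -0.0006, 0], [0, 0, 0, 0], [0, 0, 0, 0], [0, 0, 0, 0], [0, 0, 0, 0]]], squeeze=20)

```text
time: 10.55
ee_pos: [0.5923, 0.072, 0.0957]
tcp_rot: [180.0, -0.0, 90.0]
wrist_force: [-2.4, 0.3, 5.4]
opening: 0.0449
grasp_force: 49.2
```

>>> play_rows(steps=[[[0, 0, 0, 0], [0, 0, 0, 0], [0, 0, 0, 0], [0, 0, 0, 0], [0, 0, 0, 0]]], gripper=0.05)

```text
time: 10.97
ee_pos: [0.5922, 0.072, 0.0952]
tcp_rot: [-180.0, 0.0, 90.0]
wrist_force: [0.6, -0.2, 0.8]
opening: 0.0501
grasp_force: 0.0
```

>>> play_rows(steps=[[[0, 0, 0, 0], [0, 0, 0, 0], [0, 0, 0, 0], [0, 0, 0, 0], [0, 0, 0, 0]]], gripper=0.056)

```text
time: 11.38
ee_pos: [0.5922, 0.072, 0.0954]
tcp_rot: [180.0, 0.0, 90.0]
wrist_force: [0.5, 0.4, 0.1]
opening: 0.0558
grasp_force: 0.0
```

Run:
```python
from m import *
o=bot.get_obs();print(o["time"],o["ee_pos"],o["opening"],o["grasp_force"],o["wrist_force"])
cr=[]
for n in("scene","side"):
    c=bot.camera(n); x,y=(proj(c,(.592,.072,.1))).astype(int)
    cr.append(cv2.resize(c["img"][y-50:y+40,x-40:x+40],None,fx=5,fy=5,interpolation=cv2.INTER_CUBIC))
cv2.imwrite("pics/h2.png",np.hstack(cr))
```

```text
11.3833 [0.59221623 0.07198905 0.09539021] 0.05581397375793202 0.0 [0.49732688 0.41937526 0.13068982]
```

View pics/h2.png

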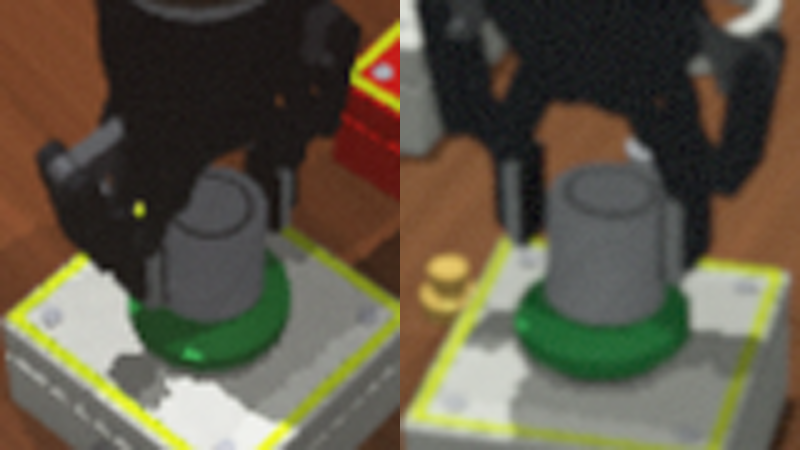

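Released. The weight stands on the pressed dome in both views, but reads about 3–5 crop pixels (1–2 mm) off to the right: scene 213, side 607. I open wider so nothing touches, let it settle, and check centring and tilt numerically.

>>> play_rows(steps=[[[0, 0, 0, 0], [0, 0, 0, 0], [0, 0, 0, 0], [0, 0, 0, 0], [0, 0, 0, 0]]], gripper=0.068)

```text
time: 11.9
ee_pos: [0.5922, 0.072, 0.0954]
tcp_rot: [-180.0, -0.0, 90.0]
wrist_force: [0.4, 0.3, 0.2]
opening: 0.0682
grasp_force: 0.0
```

>>> play_rows(steps=[[[0, 0, 0, 0], [0, 0, 0, 0], [0, 0, 0, 0], [0, 0, 0, 0], [0, 0, 0, 0]]])

```text
time: 12.32
ee_pos: [0.5922, 0.072, 0.0954]
tcp_rot: [-180.0, 0.0, 90.0]
wrist_force: [-0.2, -0.9, 0.0]
opening: 0.0677
grasp_force: 0.0
```

Run:
```python
from m import *
o=bot.get_obs();print(o["time"],o["ee_pos"],o["opening"],o["wrist_force"])
cr=[]
c=bot.camera("side"); x,y=(proj(c,(.592,.072,.1))).astype(int)
cr.append(cv2.resize(c["img"][y-40:y+40,x-40:x+40],None,fx=5,fy=5,interpolation=cv2.INTER_CUBIC))
c=bot.camera("wrist"); cv2.imwrite("pics/w4raw.png",c["img"]); cr.append(c["img"][:,120:520])
cv2.imwrite("pics/w4.png",np.hstack(cr))
for z in(.128,): print(proj(c,(.5923,.072,z)))
```

```text
12.3167 [0.59219274 0.07200629 0.09535785] 0.0676851128381863 [-0.19096415 -0.91479193  0.00860076]
[321.79560742 302.7970373 ]
```

View pics/w4.png

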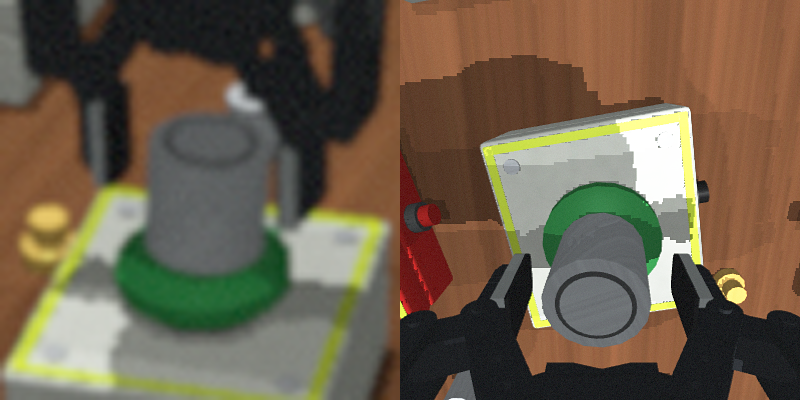

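The wrist view shows the weight's top ring at u≈316 where 322 is expected. The dome is centred at 322, so the top is about 2 mm off towards -x. I'll check whether it rocks or stands still, and what tilt this means.

```bash
cat > ring.py <<'E'
from m import *
from scipy.optimize import least_squares
def ring(c,u0,z,r0=28,r1=52):
    g=cv2.GaussianBlur(cv2.cvtColor(c["img"],cv2.COLOR_BGR2GRAY),(3,3),0).astype(int)
    for _ in range(3):
        pts=[]
        for a in np.radians(np.arange(0,360,6)):
            rr=np.arange(r0,r1,.5); uv=np.c_[u0[0]+rr*np.cos(a),u0[1]+rr*np.sin(a)]
            i=uv.round().astype(int); pts.append(uv[np.argmin(g[i[:,1],i[:,0]])])
        e=cv2.fitEllipse(np.array(pts,np.float32)); u0=e[0]
    Q=np.array([onz(c,u,v,z)[:2] for u,v in pts])
    r=least_squares(lambda p:np.hypot(*(Q-p[:2]).T)-p[2],[*Q.mean(0),.016],loss="soft_l1",f_scale=.0005)
    return e,r.x,np.sqrt(np.mean(r.fun**2))
E
python3 - <<'E'
from ring import *
for i in range(6):
    c=bot.camera("wrist"); e,x,r=ring(c,(316,304),.128); print(np.round(e[0],1),np.round(e[1],1),x.round(4),r.round(5))
s,ce,l=blob(c["img"],(322,225),"g",70); print("dome box",s, [onz(c,u,ce[1],.076)[:2].round(4) for u in(s[0],s[0]+s[2])])
print(bot.get_obs()["ee_pos"],bot.get_obs()["time"])
E
```

```text
[315.2 305.2] [62.1 77.5] [0.5896 0.0702 0.0154] 0.00041
[314.9 305.1] [62.2 77.4] [0.5895 0.0703 0.0155] 0.00041
[314.8 305. ] [62.4 77.4] [0.5895 0.0703 0.0155] 0.00043
[314.7 304.8] [62.2 76.9] [0.5894 0.0704 0.0154] 0.00042
[314.5 304.7] [62.2 77.3] [0.5894 0.0705 0.0154] 0.00041
[314.4 304.5] [62.9 77.1] [0.5893 0.0706 0.0155] 0.00036
dome box [ 263  182  119   93 4439] [array([0.5602, 0.0892]), array([0.6252, 0.0893])]
[0.59221401 0.07200698 0.09539261] 12.7167
```

Run:
```python
from ring import *
u=(314,304)
for i in range(12):
    c=bot.camera("wrist"); e,x,r=ring(c,u,.128); u=e[0]
    if i%2==1: print(bot.get_obs()["time"],np.round(e[0],1),x.round(4),r.round(5))
```

```text
12.8167 [314.5 304.4] [0.5893 0.0706 0.0155] 0.00035
12.9167 [314.5 304.7] [0.5894 0.0705 0.0154] 0.00038
13.0167 [314.8 304.8] [0.5895 0.0705 0.0154] 0.00037
13.1167 [314.8 305. ] [0.5895 0.0703 0.0155] 0.00039
13.2167 [314.9 305. ] [0.5895 0.0704 0.0155] 0.00039
13.3167 [314.8 304.7] [0.5894 0.0705 0.0155] 0.00042
```

It stands still, but the top is about 2.7 mm off in x and 1.5 mm in y, a tilt of a few degrees. I released while still pressing about 5 N with some side load. It's worth mending: regrip, which centres x, lift slightly, recheck, and release with less preload.

>>> play_rows(steps=[[[0, 0, 0, 0], [0, 0, 0, 0], [0, 0, 0, 0], [0, 0, 0, 0], [0, 0, 0, 0]]], gripper=0.052, squeeze=20)

```text
time: 13.73
ee_pos: [0.5922, 0.072, 0.0954]
tcp_rot: [-180.0, 0.0, 90.0]
wrist_force: [-0.3, -0.6, 1.2]
opening: 0.0519
grasp_force: 0.0
```

>>> play_rows(steps=[[[0, 0, 0, 0], [0, 0, 0, 0], [0, 0, 0, 0], [0, 0, 0, 0], [0, 0, 0, 0]]], gripper=0.041, squeeze=40)

```text
time: 14.15
ee_pos: [0.5923, 0.072, 0.0956]
tcp_rot: [180.0, -0.0, 90.0]
wrist_force: [-0.1, 0.3, 2.5]
opening: 0.0452
grasp_force: 40.7
```

>>> play_rows(steps=[[[0, 0, -0.002, 0], [0, 0, -0.004, 0], [0, 0, -0.005, 0], [0, 0, -0.003, 0], [0, 0, 0, 0]]])

```text
time: 14.57
ee_pos: [0.5922, 0.072, 0.1098]
tcp_rot: [180.0, -0.0, 90.0]
wrist_force: [0.4, -0.3, -6.9]
opening: 0.0449
grasp_force: 41.8
```

>>> play_rows(steps=[[[0, 0, 0, 0], [0, 0, 0, 0], [0, 0, 0, 0], [0, 0, 0, 0], [0, 0, 0, 0]]])

```text
time: 14.98
ee_pos: [0.5921, 0.072, 0.1092]
tcp_rot: [-180.0, 0.0, 90.0]
wrist_force: [0.3, 0.3, -6.6]
opening: 0.0451
grasp_force: 41.8
```

Run:
```python
from ring import *
o=bot.get_obs();p=o["ee_pos"];print(o["time"],p,o["opening"],o["wrist_force"])
c=bot.camera("wrist"); e,x,r=ring(c,(322,302),p[2]+.032); print(e,x.round(4),r, "offset from TCP",x[:2]-p[:2])
cr=[]
for n in("scene","side"):
    c=bot.camera(n); x,y=(proj(c,(.592,.072,.1))).astype(int)
    cr.append(cv2.resize(c["img"][y-50:y+40,x-40:x+40],None,fx=5,fy=5,interpolation=cv2.INTER_CUBIC))
cv2.imwrite("pics/h3.png",np.hstack(cr))
```

```text
14.9833 [0.59207452 0.07198763 0.1091804 ] 0.04508258616327543 [ 0.25705083  0.31410556 -6.62078237]
((321.25732421875, 304.52313232421875), (62.84290313720703, 77.13359832763672), 89.42948913574219) [0.592  0.0701 0.0156] 0.0002883871021751825 offset from TCP [-0.00010518 -0.00187244]
```

View pics/h3.png

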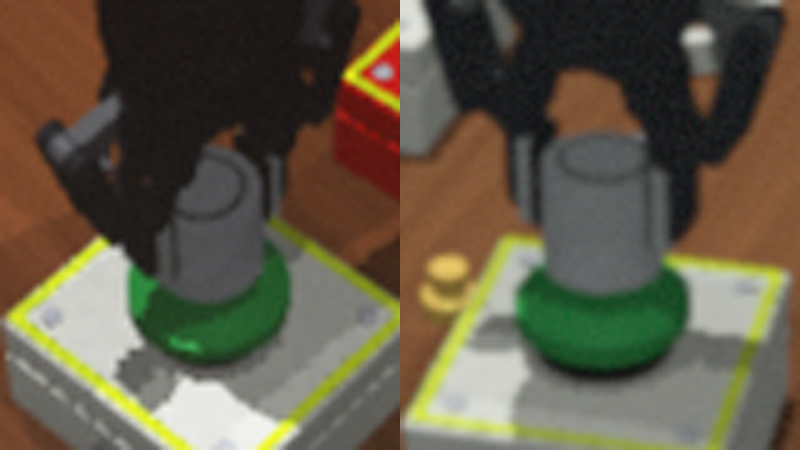

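The weight is recentred in x, ring offset -0.1 mm, but the y offset is about -1.9 mm. I'll measure weight against dome subpixel in both fixed views: green on either side of the weight, and the cap's extremes.

```bash
cat > rel.py <<'E'
from ring import *
def rel(zb,zc=.080):
    A=[];B=[]
    for n in("scene","side"):
        us=[]
        for _ in range(4):
            c=bot.camera(n); k=8
            x,y=proj(c,(.592,.072,.085)).astype(int)-30
            im=cv2.GaussianBlur(cv2.resize(c["img"][y:y+60,x:x+60],None,fx=k,fy=k,interpolation=cv2.INTER_CUBIC),(0,0),4).astype(int)
            m=(im[...,1]-np.maximum(im[...,0],im[...,2])>18).astype(np.uint8)
            nl,l,s,_c=cv2.connectedComponentsWithStats(m); m=l==1+np.argmax(s[1:,4])
            L,Rr=np.where(m.any(0))[0][[0,-1]]; mid=[]
            for r in m:
                i=np.where(r)[0]
                if len(i)<10: continue
                j=np.argmax(np.diff(i)); 
                if np.diff(i)[j]>11*k: mid.append((i[j]+i[j+1])/2)
            us.append([(L+Rr)/2/k+x,np.median(mid)/k+x if mid else np.nan,len(mid),(Rr-L)/k])
        us=np.array(us).mean(0); b=np.array([.5922,.0722])
        P=lambda q,z:proj(c,[*q,z])[0]
        J=np.array([P(b+[.01,0],zb)-P(b,zb),P(b+[0,.01],zb)-P(b,zb)])/.01
        d=(us[1]-us[0])-(P(b,zb)-P(b,zc)); A.append(J);B.append(d); print(n,us.round(2),"dpx",d.round(2),"mm",(1e3*d/np.linalg.norm(J)).round(2))
    print("weight bottom minus dome (world x,y mm)",(np.linalg.solve(np.array(A),B)*1e3).round(2))
E
python3 - <<'E'
from rel import *
rel(bot.get_obs()["ee_pos"][2]-.012+.004); print(bot.get_obs()["time"])
E
```

```text
scene [324.66 324.33  55.5   33.31] dpx -0.14 mm -0.28
side [265.02 265.62  43.75  35.22] dpx 0.86 mm 1.61
weight bottom minus dome (world x,y mm) [-0.97 -1.72]
15.5333
```

Both this and the earlier lean agree that the weight sits too far to -x and -y. I shift it by (+1.3, +1.8) mm and recheck.

>>> play_rows(steps=[[[0.0018, 0.0013, 0, 0], [0, 0, 0, 0], [0, 0, 0, 0], [0, 0, 0, 0], [0, 0, 0, 0]]])

```text
time: 15.95
ee_pos: [0.5935, 0.0738, 0.1094]
tcp_rot: [-180.0, 0.0, 90.0]
wrist_force: [-0.1, -0.2, -6.5]
opening: 0.045
grasp_force: 41.9
```

Run:
```python
from rel import *
p=bot.get_obs()["ee_pos"]; rel(p[2]-.012+.004); print(p,bot.get_obs()["time"])
```

```text
scene [324.64 324.25  57.25  33.22] dpx -0.2 mm -0.4
side [265.11 264.62  38.75  35.03] dpx -0.23 mm -0.44
weight bottom minus dome (world x,y mm) [ 0.49 -0.02]
[0.59349347 0.07379587 0.10938969] 16.35
```

It's now centred within 0.5 mm. I lower it gently to just about the stop.

>>> play_rows(steps=[[[0, 0, 0.004, 0], [0, 0, 0.003, 0], [0, 0, 0.002, 0], [0, 0, 0.001, 0], [0, 0, 0.001, 0]]])

```text
time: 16.77
ee_pos: [0.5935, 0.0738, 0.0984]
tcp_rot: [180.0, -0.0, 90.0]
wrist_force: [-0.4, 0.7, -3.9]
opening: 0.0449
grasp_force: 41.9
```

>>> play_rows(steps=[[[0, 0, 0.0008, 0], [0, 0, 0.0008, 0], [0, 0, 0.0004, 0], [0, 0, 0, 0], [0, 0, 0, 0]]])

```text
time: 17.18
ee_pos: [0.5935, 0.0738, 0.0965]
tcp_rot: [180.0, -0.0, 90.0]
wrist_force: [-0.4, 0.6, -3.5]
opening: 0.0449
grasp_force: 41.9
```

>>> play_rows(steps=[[[0, 0, 0.0003, 0], [0, 0, 0, 0], [0, 0, 0, 0], [0, 0, 0, 0], [0, 0, 0, 0]]])

```text
time: 17.6
ee_pos: [0.5935, 0.0738, 0.0961]
tcp_rot: [180.0, -0.0, 90.0]
wrist_force: [1.3, 0.4, -3.9]
opening: 0.0448
grasp_force: 41.9
```

>>> play_rows(steps=[[[0, 0, 0.0003, 0], [0, 0, 0, 0], [0, 0, 0, 0], [0, 0, 0, 0], [0, 0, 0, 0]]])

```text
time: 18.02
ee_pos: [0.5935, 0.0738, 0.0958]
tcp_rot: [180.0, -0.0, 90.0]
wrist_force: [-0.7, 0.3, -3.8]
opening: 0.0455
grasp_force: 41.9
```

>>> play_rows(steps=[[[0, 0, 0.0002, 0], [0, 0, 0, 0], [0, 0, 0, 0], [0, 0, 0, 0], [0, 0, 0, 0]]])

```text
time: 18.43
ee_pos: [0.5936, 0.0738, 0.0958]
tcp_rot: [180.0, -0.0, 90.0]
wrist_force: [-0.8, -0.2, 0.1]
opening: 0.0447
grasp_force: 42.0
```

It's at the stop with about zero net load and no side force. Release.

>>> play_rows(steps=[[[0, 0, 0, 0], [0, 0, 0, 0], [0, 0, 0, 0], [0, 0, 0, 0], [0, 0, 0, 0]]], gripper=0.056)

```text
time: 18.85
ee_pos: [0.5936, 0.0738, 0.0957]
tcp_rot: [180.0, -0.0, 90.0]
wrist_force: [0.0, -0.8, -0.3]
opening: 0.056
grasp_force: 0.0
```

>>> play_rows(steps=[[[0, 0, 0, 0], [0, 0, 0, 0], [0, 0, 0, 0], [0, 0, 0, 0], [0, 0, 0, 0]]], gripper=0.07)

```text
time: 19.27
ee_pos: [0.5935, 0.0738, 0.0956]
tcp_rot: [180.0, 0.0, 90.0]
wrist_force: [-0.1, 0.4, 0.2]
opening: 0.0698
grasp_force: 0.0
```

Run:
```python
from rel import *
p=bot.get_obs()["ee_pos"]
for i in range(4):
    c=bot.camera("wrist"); e,x,r=ring(c,(322,303),.128); print(np.round(e[0],1),x.round(4),r.round(5),"off TCP mm",((x[:2]-p[:2])*1e3).round(2))
rel(.088); print(p,bot.get_obs()["time"])
```

```text
[325.2 291.5] [0.5949 0.0783 0.0163] 0.00043 off TCP mm [1.42 4.55]
[327.5 292.6] [0.5959 0.0779 0.0162] 0.00047 off TCP mm [2.35 4.08]
[328.7 293.7] [0.5964 0.0773 0.0161] 0.00041 off TCP mm [2.87 3.55]
[328.8 294.2] [0.5964 0.0771 0.0161] 0.00044 off TCP mm [2.86 3.32]
scene [325.11 324.61  30.    32.34] dpx -0.43 mm -0.87
side [265.28 264.16  62.    35.12] dpx -1.02 mm -1.93
weight bottom minus dome (world x,y mm) [1.74 0.83]
[0.59350534 0.07378459 0.09558057] 19.8667
```

Run:
```python
from rel import *
p=bot.get_obs()["ee_pos"];u=(328,294)
for i in range(24):
    c=bot.camera("wrist"); e,x,r=ring(c,u,.128); u=e[0]
    if i%3==2: print(bot.get_obs()["time"],np.round(e[0],1),r.round(5),"off TCP mm",((x[:2]-p[:2])*1e3).round(2))
```

```text
20.0167 [325.9 291.7] 0.00049 off TCP mm [1.71 4.41]
20.1667 [325.2 291.7] 0.00042 off TCP mm [1.44 4.47]
20.3167 [327.3 292.8] 0.00041 off TCP mm [2.31 3.97]
20.4667 [325.6 291.8] 0.00043 off TCP mm [1.58 4.39]
20.6167 [325.8 291.8] 0.00042 off TCP mm [1.67 4.39]
20.7667 [326.9 292.6] 0.00042 off TCP mm [2.13 4.07]
20.9167 [325.7 291.6] 0.00045 off TCP mm [1.64 4.47]
21.0667 [326.1 292. ] 0.0004 off TCP mm [1.8  4.32]
```

The weight balances but leans about 5°, with the top near (+2, +4) mm. Put together, the two free equilibria place the apex at about (0.5928, 0.0727), matching the close wrist fit, so my last shift overshot.

To mend it without lifting: centre the open gripper on the apex, close along x, release, turn 90°, close along y, release.

>>> play_rows(steps=[[[-0.0012, -0.0008, 0, 0], [0, 0, 0, 0], [0, 0, 0, 0], [0, 0, 0, 0], [0, 0, 0, 0]]], gripper=0.055, squeeze=20)

```text
time: 21.48
ee_pos: [0.5927, 0.0726, 0.0956]
tcp_rot: [180.0, -0.0, 90.0]
wrist_force: [0.6, 0.2, 0.1]
opening: 0.0548
grasp_force: 0.0
```

>>> play_rows(steps=[[[0, 0, 0, 0], [0, 0, 0, 0], [0, 0, 0, 0], [0, 0, 0, 0], [0, 0, 0, 0]]], gripper=0.044)

```text
time: 21.9
ee_pos: [0.5928, 0.0726, 0.0958]
tcp_rot: [180.0, -0.0, 90.0]
wrist_force: [-0.2, 0.1, 2.5]
opening: 0.0454
grasp_force: 21.8
```

>>> play_rows(steps=[[[0, 0, 0, 0], [0, 0, 0, 0], [0, 0, 0, 0], [0, 0, 0, 0], [0, 0, 0, 0]]], gripper=0.074)

```text
time: 22.32
ee_pos: [0.5926, 0.0726, 0.0955]
tcp_rot: [-180.0, 0.0, 90.0]
wrist_force: [0.1, 0.8, -0.4]
opening: 0.0737
grasp_force: 0.0
```

Run:
```python
from ring import *
o=bot.get_obs();p=o["ee_pos"]
for i in range(2):
    c=bot.camera("wrist"); e,x,r=ring(c,(324,292),.128); print(np.round(e[0],1),r.round(5),"off TCP mm",((x[:2]-p[:2])*1e3).round(2))
print(o["time"],p,o["q"])
```

```text
[325.7 288.7] 0.00037 off TCP mm [1.68 5.92]
[323.8 288.8] 0.0004 off TCP mm [0.94 5.89]
22.3167 [0.59262121 0.07260258 0.09546646] [6.98443360e+00 1.08807930e+01 1.62876428e+00 8.07617953e+01
 2.54469462e-04 9.69849952e+01]
```

x is centred now at about +1 mm. I turn by -90° (joint 6 goes 97→7) and close along y.

>>> play_rows(steps=[[[0, 0, 0, -0.08], [0, 0, 0, -0.115], [0, 0, 0, -0.115], [0, 0, 0, -0.115], [0, 0, 0, -0.115]]])

```text
time: 22.83
ee_pos: [0.5927, 0.0726, 0.0956]
tcp_rot: [180.0, -0.0, 121.3]
wrist_force: [-0.5, 0.1, -0.3]
opening: 0.0741
grasp_force: 0.0
```

>>> play_rows(steps=[[[0, 0, 0, -0.115], [0, 0, 0, -0.115], [0, 0, 0, -0.115], [0, 0, 0, -0.115], [0, 0, 0, -0.115]]])

```text
time: 23.25
ee_pos: [0.5927, 0.0726, 0.0956]
tcp_rot: [-180.0, -0.0, 154.2]
wrist_force: [0.0, 0.9, -0.0]
opening: 0.0741
grasp_force: 0.0
```

>>> play_rows(steps=[[[0, 0, 0, -0.115], [0, 0, 0, -0.115], [0, 0, 0, -0.115], [0, 0, 0, -0.1108], [0, 0, 0, 0]]])

```text
time: 23.67
ee_pos: [0.5927, 0.0726, 0.0956]
tcp_rot: [-180.0, 0.0, -179.7]
wrist_force: [-0.4, 0.1, 1.2]
opening: 0.0739
grasp_force: 0.0
```

>>> play_rows(steps=[[[0, 0, 0, 0], [0, 0, 0, 0], [0, 0, 0, 0], [0, 0, 0, 0], [0, 0, 0, 0]]], gripper=0.06)

```text
time: 24.08
ee_pos: [0.5927, 0.0726, 0.0956]
tcp_rot: [180.0, 0.0, 179.9]
wrist_force: [-0.3, -0.0, -0.6]
opening: 0.0598
grasp_force: 0.0
```

>>> play_rows(steps=[[[0, 0, 0, 0], [0, 0, 0, 0], [0, 0, 0, 0], [0, 0, 0, 0], [0, 0, 0, 0]]], gripper=0.044)

```text
time: 24.5
ee_pos: [0.5929, 0.0726, 0.0958]
tcp_rot: [180.0, 0.0, 180.0]
wrist_force: [0.5, 1.4, 3.3]
opening: 0.0454
grasp_force: 22.0
```

>>> play_rows(steps=[[[0, 0, 0, 0], [0, 0, 0, 0], [0, 0, 0, 0], [0, 0, 0, 0], [0, 0, 0, 0]]], gripper=0.07)

```text
time: 24.92
ee_pos: [0.5926, 0.0725, 0.0954]
tcp_rot: [-180.0, -0.0, 180.0]
wrist_force: [-1.0, -0.4, 0.8]
opening: 0.0698
grasp_force: 0.0
```

Run:
```python
from ring import *
o=bot.get_obs();p=o["ee_pos"];u=proj(bot.camera("wrist"),(.5927,.0726,.128)); print(u)
for i in range(8):
    c=bot.camera("wrist"); e,x,r=ring(c,u,.128); u=e[0]; print(np.round(e[0],1),r.round(5),"off TCP mm",((x[:2]-p[:2])*1e3).round(2))
cv2.imwrite("pics/w5.png",c["img"])
print(bot.get_obs()["time"],p)
```

```text
[322.43412675 304.25388116]
[321.8 298.2] 0.00332 off TCP mm [-1.62 -0.48]
[321.3 297.9] 0.00323 off TCP mm [-1.58 -0.61]
[321.5 296.2] 0.00339 off TCP mm [-2.33 -0.46]
[321.2 295.9] 0.00351 off TCP mm [-2.35 -0.48]
[320.8 296.3] 0.00339 off TCP mm [-2.31 -0.6 ]
[320.3 296.9] 0.00333 off TCP mm [-1.83 -0.78]
[320.5 296.2] 0.00334 off TCP mm [-1.88 -0.89]
[321.8 296.3] 0.00333 off TCP mm [-2.03 -0.31]
25.3667 [0.5925855 0.072543  0.0954203]
```

The ring fit is poor at this lighting (residual 3 mm), and I've used all 10 picture views. I'll make the fit robust on the saved frame.

Run:
```python
from rel import *
im=cv2.imread("pics/w5.png"); c=bot.camera("wrist"); p=bot.get_obs()["ee_pos"]; im=c["img"]
g=cv2.cvtColor(im,cv2.COLOR_BGR2GRAY)
# ring is thin dark line: black-hat, radii limited
bh=cv2.morphologyEx(g,cv2.MORPH_BLACKHAT,np.ones((7,7),np.uint8)).astype(int)
best=None
for z0 in[.128]:
  for dx in np.arange(-8,8.1,.5e0):
    for dy in np.arange(-8,8.1,.5):
      a=np.radians(np.arange(0,360,6)); q=[proj(c,(.5927+dx/1e3+.0156*np.cos(t),.0726+dy/1e3+.0156*np.sin(t),z0)) for t in a[::3]]
      i=np.round(q).astype(int); s=np.median(bh[i[:,1],i[:,0]])+bh[i[:,1],i[:,0]].mean()
      if best is None or s>best[0]: best=(s,dx,dy)
print("seed",best)
pts=[]
for t in np.radians(np.arange(0,360,5)):
    rr=np.arange(.0125,.0188,.0002); q=np.array([proj(c,(.5927+best[1]/1e3+r*np.cos(t),.0726+best[2]/1e3+r*np.sin(t),.128)) for r in rr]); i=q.round().astype(int)
    v=bh[i[:,1],i[:,0]]
    if v.max()>8: pts.append(onz(c,*q[np.argmax(v)],.128)[:2])
Q=np.array(pts); f=least_squares(lambda s:np.hypot(*(Q-s[:2]).T)-s[2],[*Q.mean(0),.0156],loss="soft_l1",f_scale=.0004)
print(len(Q),f.x.round(4),np.median(abs(f.fun)),"off TCP mm",((f.x[:2]-p[:2])*1e3).round(2))
rel(.088); print(bot.get_obs()["time"])
```

```text
seed (np.float64(114.4), np.float64(4.0), np.float64(0.5))
72 [0.5967 0.0727 0.0152] 0.00040954458084275364 off TCP mm [4.02 0.11]
scene [324.38 327.73  17.75  32.69] dpx 3.42 mm 6.96
side [265.27 264.18  48.75  35.78] dpx -0.99 mm -1.87
weight bottom minus dome (world x,y mm) [-2.02  8.79]
25.8167
```

y is now centred at +0.1 mm, but x leans by about 4 mm. Each close fixes its own axis, so I turn back and close along x once more; y should stay near zero.

>>> play_rows(steps=[[[0, 0, 0, 0.08], [0, 0, 0, 0.115], [0, 0, 0, 0.115], [0, 0, 0, 0.115], [0, 0, 0, 0.115]]], gripper=0.074)

```text
time: 26.23
ee_pos: [0.5927, 0.0726, 0.0956]
tcp_rot: [180.0, 0.0, 148.7]
wrist_force: [0.0, 0.6, -0.3]
opening: 0.0741
grasp_force: 0.0
```

>>> play_rows(steps=[[[0, 0, 0, 0.115], [0, 0, 0, 0.115], [0, 0, 0, 0.115], [0, 0, 0, 0.115], [0, 0, 0, 0.115]]])

```text
time: 26.65
ee_pos: [0.5927, 0.0726, 0.0956]
tcp_rot: [-180.0, -0.0, 115.8]
wrist_force: [0.3, -0.2, 0.1]
opening: 0.0738
grasp_force: 0.0
```

>>> play_rows(steps=[[[0, 0, 0, 0.115], [0, 0, 0, 0.115], [0, 0, 0, 0.115], [0, 0, 0, 0.1108], [0, 0, 0, 0]]])

```text
time: 27.07
ee_pos: [0.5927, 0.0726, 0.0956]
tcp_rot: [180.0, 0.0, 89.7]
wrist_force: [-0.1, 0.1, -0.1]
opening: 0.0741
grasp_force: 0.0
```

Run:
```python
from ring import *
o=bot.get_obs();p=o["ee_pos"]
for i in range(2):
    c=bot.camera("wrist"); e,x,r=ring(c,(330,303),.128); print(np.round(e[0],1),x[2].round(4),r.round(5),"off TCP mm",((x[:2]-p[:2])*1e3).round(2))
print(o["time"],p,o["tcp_rot"])
```

```text
[332.7 300.7] 0.0157 0.0004 off TCP mm [4.46 0.23]
[332.7 300.7] 0.0157 0.00039 off TCP mm [4.47 0.26]
27.0667 [0.59272288 0.07258811 0.09557725] [1.79998515e+02 5.13868108e-04 8.97121344e+01]
```

>>> play_rows(steps=[[[0, 0, 0, 0], [0, 0, 0, 0], [0, 0, 0, 0], [0, 0, 0, 0], [0, 0, 0, 0]]], gripper=0.054)

```text
time: 27.58
ee_pos: [0.5927, 0.0726, 0.0956]
tcp_rot: [-180.0, -0.0, 90.0]
wrist_force: [-0.2, 0.4, -0.2]
opening: 0.0541
grasp_force: 0.1
```

>>> play_rows(steps=[[[0, 0, 0, 0], [0, 0, 0, 0], [0, 0, 0, 0], [0, 0, 0, 0], [0, 0, 0, 0]]], gripper=0.0445)

```text
time: 28.0
ee_pos: [0.5928, 0.0726, 0.0958]
tcp_rot: [180.0, -0.0, 90.0]
wrist_force: [-0.3, 0.3, 3.7]
opening: 0.0454
grasp_force: 20.3
```

>>> play_rows(steps=[[[0, 0, 0, 0], [0, 0, 0, 0], [0, 0, 0, 0], [0, 0, 0, 0], [0, 0, 0, 0]]], gripper=0.07)

```text
time: 28.42
ee_pos: [0.5926, 0.0726, 0.0954]
tcp_rot: [-180.0, 0.0, 90.0]
wrist_force: [-0.7, 0.1, 0.2]
opening: 0.0703
grasp_force: 0.0
```

Run:
```python
from ring import *
o=bot.get_obs();p=o["ee_pos"];u=(322,301)
for i in range(8):
    c=bot.camera("wrist"); e,x,r=ring(c,u,.128);u=e[0]; print(np.round(e[0],1),x[2].round(4),r.round(5),"off TCP mm",((x[:2]-p[:2])*1e3).round(2))
print(o["time"],p,o["tcp_rot"])
```

```text
[328.  300.7] 0.0158 0.00034 off TCP mm [2.62 0.33]
[327.8 300.3] 0.0159 0.00032 off TCP mm [2.55 0.52]
[328.3 300.2] 0.0158 0.00027 off TCP mm [2.8  0.53]
[330.2 300.2] 0.0158 0.00034 off TCP mm [3.56 0.54]
[331.2 300.2] 0.0158 0.00041 off TCP mm [3.98 0.52]
[331.2 300.6] 0.0158 0.00036 off TCP mm [3.98 0.3 ]
[330.3 300.9] 0.0158 0.00042 off TCP mm [3.59 0.11]
[329.5 301.2] 0.0157 0.00036 off TCP mm [3.31 0.01]
28.4167 [0.59261716 0.07260082 0.09539639] [-1.79982336e+02  1.58716311e-03  9.00011683e+01]
```

It now stands steady with y centred and x about +3 mm (roughly 4°). There's time for one clean mend: regrip, lift 8 mm to free any stored side load, and shift x by -0.2 mm. Then lower to the same height and release.

>>> play_rows(steps=[[[0, -0.0002, 0, 0], [0, 0, 0, 0], [0, 0, 0, 0], [0, 0, 0, 0], [0, 0, 0, 0]]], gripper=0.044, squeeze=30)

```text
time: 29.23
ee_pos: [0.5926, 0.0726, 0.0958]
tcp_rot: [180.0, -0.0, 90.0]
wrist_force: [-0.4, 0.1, 1.4]
opening: 0.0451
grasp_force: 30.4
```

>>> play_rows(steps=[[[0, 0, 0, 0], [0, 0, -0.002, 0], [0, 0, -0.004, 0], [0, 0, -0.004, 0], [0, 0, 0, 0]]])

```text
time: 29.65
ee_pos: [0.5923, 0.0726, 0.1058]
tcp_rot: [-180.0, 0.0, 90.0]
wrist_force: [-0.2, -0.8, -6.6]
opening: 0.0454
grasp_force: 31.6
```

Run:
```python
from ring import *
o=bot.get_obs();p=o["ee_pos"]
c=bot.camera("wrist"); e,x,r=ring(c,(322,301),p[2]+.0324); print(np.round(e[0],1),x[2].round(4),r.round(5),"off TCP mm",((x[:2]-p[:2])*1e3).round(2))
print(o["time"],p,o["wrist_force"])
```

```text
[320.8 301.6] 0.0157 0.00021 off TCP mm [-0.27 -0.21]
29.65 [0.5923266  0.07258125 0.10579738] [-0.18027877 -0.77843057 -6.59429714]
```

In hand it is upright and centred (-0.3, -0.2 mm). Lower and release.

>>> play_rows(steps=[[[0, 0, 0.003, 0], [0, 0, 0.002, 0], [0, 0, 0.0015, 0], [0, 0, 0.001, 0], [0, 0, 0.001, 0]]])

```text
time: 30.12
ee_pos: [0.5925, 0.0726, 0.097]
tcp_rot: [180.0, -0.0, 90.0]
wrist_force: [-0.6, 0.2, -4.3]
opening: 0.0452
grasp_force: 31.6
```

>>> play_rows(steps=[[[0, 0, 0.0006, 0], [0, 0, 0.0004, 0], [0, 0, 0.0002, 0], [0, 0, 0, 0], [0, 0, 0, 0]]])

```text
time: 30.53
ee_pos: [0.5925, 0.0726, 0.096]
tcp_rot: [180.0, -0.0, 90.0]
wrist_force: [0.5, 0.3, -2.9]
opening: 0.0454
grasp_force: 31.7
```

>>> play_rows(steps=[[[0, 0, 0.0003, 0], [0, 0, 0, 0], [0, 0, 0, 0], [0, 0, 0, 0], [0, 0, 0, 0]]])

```text
time: 30.95
ee_pos: [0.5925, 0.0726, 0.0959]
tcp_rot: [180.0, -0.0, 90.0]
wrist_force: [-1.8, -0.0, 1.5]
opening: 0.0453
grasp_force: 32.0
```

>>> play_rows(steps=[[[0, 0, 0, 0], [0, 0, 0, 0], [0, 0, 0, 0], [0, 0, 0, 0], [0, 0, 0, 0]]], gripper=0.07)

```text
time: 31.37
ee_pos: [0.5926, 0.0726, 0.0956]
tcp_rot: [180.0, -0.0, 90.0]
wrist_force: [0.7, 0.7, 0.8]
opening: 0.0702
grasp_force: 0.0
```

Run:
```python
from ring import *
o=bot.get_obs();p=o["ee_pos"];u=(322,301)
for i in range(6):
    c=bot.camera("wrist"); e,x,r=ring(c,u,.128);u=e[0]; print(np.round(e[0],1),x[2].round(4),r.round(5),"off TCP mm",((x[:2]-p[:2])*1e3).round(2))
print(o["time"],p)
```

```text
[331.  301.9] 0.0156 0.00039 off TCP mm [ 3.8  -0.33]
[329.2 300.8] 0.0158 0.00035 off TCP mm [3.08 0.17]
[327.9 299.7] 0.0159 0.00032 off TCP mm [2.52 0.68]
[327.7 299. ] 0.0159 0.00035 off TCP mm [2.4  1.03]
[327.7 298.6] 0.016 0.00027 off TCP mm [2.42 1.25]
[328.6 298.1] 0.016 0.00032 off TCP mm [2.78 1.44]
31.3667 [0.59257769 0.07260612 0.09562108]
```

It balances by itself at the pressed height, with the top within about 3 mm of the axis. The residual lean is small and steady, so I accept it, withdraw straight up, check and hand in.

>>> play_rows(steps=[[[0, 0, 0, 0], [0, 0, -0.008, 0], [0, 0, -0.015, 0], [0, 0, -0.02, 0], [0, 0, -0.025, 0]]], gripper=0.08)

```text
time: 32.08
ee_pos: [0.5919, 0.0725, 0.1637]
tcp_rot: [-179.9, 0.0, 90.0]
wrist_force: [0.4, 0.2, -0.8]
opening: 0.0801
grasp_force: 0.0
```

>>> play_rows(steps=[[[0, 0, -0.025, 0], [0, 0, -0.02, 0], [0, 0, -0.01, 0], [0, 0, 0, 0], [0, 0, 0, 0]]])

```text
time: 32.5
ee_pos: [0.5927, 0.0726, 0.2184]
tcp_rot: [180.0, -0.0, 90.0]
wrist_force: [0.4, 0.6, 0.1]
opening: 0.0799
grasp_force: 0.0
```

Run:
```python
from rel import *
o=bot.get_obs();p=o["ee_pos"]
c=bot.camera("wrist"); u=proj(c,(.595,.0735,.128)); 
for i in range(4):
    c=bot.camera("wrist"); e,x,r=ring(c,u,.128,14,27); print(np.round(e[0],1),x[2].round(4),r.round(5),((x[:2]-[.5926,.0726])*1e3).round(2))
rel(.088)
print(bot.get_obs()["time"],p)
```

```text
[326.2 200.9] 0.0153 0.00148 [3.28 0.87]
[326.2 200.9] 0.0153 0.00177 [3.12 0.96]
[326.5 201.4] 0.0154 0.00173 [3.23 0.57]
[326.9 202. ] 0.0155 0.00164 [3.43 0.04]
scene [324.66 324.48 107.    33.19] dpx -0.1 mm -0.21
side [265.62 264.97  67.    35.25] dpx -0.56 mm -1.06
weight bottom minus dome (world x,y mm) [0.83 0.74]
33.15 [0.59269532 0.07261873 0.21837276]
```

The weight stands steady on the dome and the gripper is well clear. Its base is within about 1 mm of the dome centre and its top within about 3 mm, a lean of roughly 3°. Handing in.

```bash
python3 -c "
from workcell import bot
print(bot.job_done())"
```

```text
the job is handed in; nothing more can be done
None
```

The largest weight stands by itself on the green palm button on the off-white box, holding it down, and the job is handed in at about 33 s; it leans roughly 3° (base about 1 mm and top about 3 mm off centre), and I regripped it several times on the dome to get it that close.

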